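# Empty the valve-ball shaker in the fittings store

### The job

Two brass valve balls are too big for the holes of the shaker in the tipping stand. Unscrew its orange perforated cap with a quarter turn anticlockwise, lift it off and lay it in the blue dish of the stand. Then tip the open jar over by its crank so that both balls roll out of the wide mouth into the grey tray, and leave cap and balls lying there.

Things in the scene. Friction and masses are not known exactly. Their poses are not given: they have to be found in the camera images.
- cap_center (a point): Centre of the orange perforated screw cap on the clear jar: round, 60 mm wide, 22 mm tall. Underside on the jar's rim, 160 mm above the bench. A 10 mm tall key below it is caught under lugs in the jar. Turned anticlockwise (from above) it lifts out freely between 60 and 105 degrees (aim at 90; stop near 115); turns easily. The jar below is 52 mm wide: fingertips may reach past the cap's edge.
- crank_grip (a point): Point to grip on the crank's round black bar (14 mm thick; level, along the tray's x axis, 27 mm to its free -x end, 36 mm to the arm at +x). It moves with the jar about a level axis parallel to it, 120 mm away, 105 mm above the bench: starts leaning 1.0 rad towards -y of the tray, passes over the top, ends leaning 1.0 rad to +y (stop). Friction holds it anywhere; about 3 N moves it.
- tray_in (a point): Centre of the floor of the fixed grey catch tray (inside 104 mm along its x, 172 mm along its y, walls 32 mm). Its axes are the stand's, z up. The jar stands 72 mm towards -y of this point and tips to +y, over the tray: upright at 0, stop at 2.0 rad; the balls roll out beyond about 1.75, so tip to the stop. Posts 127 mm high stand at x -63 and +63 beside the jar.
- dish_in (a point): Centre of the floor of the fixed square blue dish for the cap, on the same stand (axes as the tray's): inside 102 x 102 mm, floor 12 mm above the bench, walls 12 mm high. Lying in it on its key, the cap has its centre 21 mm above this point. No bystander comes within 60 mm of the stand.
- ball_a_center (a point): Centre of one brass ball, 16 mm diameter, 18 g, starting on the jar's floor.
- ball_b_center (a point): Centre of the other brass ball, the same.

How it is judged:
By the outcome, as a careful person would: the job done as asked, in the order asked, and still so for the second after the job is handed in, with the robot touching nothing.
It also fails if it takes over 64 s, if anything falls off the work surface, if the arm or the gripper's body presses on something with over 40 N, if the wrist force passes 120 N, or if a joint passes its speed limit or range.

### The arm

A 7-joint arm with a two-finger parallel gripper is mounted at the origin on the work surface. World frame = base frame: x ahead of the robot, y to its left, z up, the work surface at z = 0. Lengths are in m, angles in rad, forces in N, time in s.
With the tool pointing down it reaches from about 0.4 to 0.85 m from the base axis. Payload 10.4 kg.
Tool frame: the origin (TCP) lies at the very end of the fingers, on their centre line; the grasp point (between the pads) lies 19 mm behind it; x points along the fingers, z is the direction in which the jaws open and shut, and the axes are right-handed (so a half turn about x gives the same grasp; the last joint's range is limited). The gripper opens to 85 mm and grips with 20 to 120 N. Pads are 22 mm wide; open, the fingers measure 114 mm over their backs; the gripper's body (76 mm by 85 mm) begins 54 mm behind the grasp point. The pads swing forward as they close: fully open they stand 13 mm farther back than shut.
Start: joints at [-0.023, 0.332, -0.065, 1.46, 0.022, 1.35, -0.088], TCP at [0.625, 0, 0.231] pointing down, gripper open.
Joint ranges: [-2.6, 2.6], [-0.5, 2.12], [-1.47, 1.34], [0.16, 2.42], [-1.27, 4.41], [0.06, 2.06], [-2.6, 2.6]. Speed limits (rad/s): [2.22, 2.22, 2.79, 2.79, 3.14, 3.14, 3.14].

### API

Orientations are given as a unit quaternion [x, y, z, w].
In Python, from workcell import readout, camera, manip gives the robot as it stands.
- The arm moves only by the shell command python3 -m inch 'ROWS' [FORCE]. ROWS is JSON, a list of rows, each a list of 3 entries, a list of its own where there are three numbers: the turn, a rotation vector about the tool's x, y, z in degrees, then the shift along the tool's x, y, z in mm, then the closure, from 0 (fully open) to 1 (shut). In form: [[[wx, wy, wz], [dx, dy, dz], hand], ...]. A call has 1 to 10 rows; each row is the pose to reach, as a shift and turn from the pose measured when the call began, along the tool's axes at that moment; what a row does not reach only later rows make up. A row lasts 1/8 s, in which the tool goes at most 62.5 mm and 10.7 degrees, less where a joint would pass 70% of its speed; a pose out of reach is approached as far as the arm can. A call with a gripper value outside its range is refused whole. The fingers move at their own pace and stop on an object; FORCE is the grip in N (left out, the last holds). Time passes only in rows, so rows that repeat a pose let the fingers close. It gives the time, the measured TCP pose, the force and the opening at its end, in the units of the state.
- readout.get_obs(): the state, without advancing time (a new reading comes with each control period).
- camera(name): name is "scene" or "side" or "wrist"; returns a dict with "pixels" (384x512x3 uint8, red, green, blue), "range_z" (384x512 float32, m along the optical axis (not along the pixel's ray), 0 where there is no reading), "intrinsics" (3x3 intrinsics, pixels), "extrinsics" (4x4, takes a point from world to camera coordinates); the wrist camera has in their place "T_tool_cam" (4x4, takes a point from camera to tool coordinates, whose origin is the TCP and whose axes are the tool frame's). Camera axes: x right, y down, z forward; pixel columns grow to the right and rows downward; lengths in m; the calibration is good to about 2 mm. A picture is of the moment at which its call begins: read the wrist's pose just before it.
- manip.hand_in(): hands the job in, once; it reports no verdict.
The state is a dict: "clock": time; "joint_pos": joint angles; "joint_velocities": joint speeds; "tau": joint torques, N m; "position": TCP position; "ee_rot": TCP orientation; "ft_force": force on the tool from outside, world axes, zero at the start; "torque": the same for the moment, N m; "grip_width": opening from 0.0 (shut) to 1.0 (fully open).
Only numpy, scipy, OpenCV 4.12 (cv2) and the standard library are available. Lean on these libraries where they do the work, as an engineer would, in place of code of your own. Each camera call takes 0.05 s, during which the arm holds its last target.

## Working session

There is one attempt and no reset: what is moved stays moved. The work goes in short steps, Python scripts to look and compute and a shell command to move; the robot and the scene stay as the last step left them, time stands still between calls to the robot, and variables do not carry over. Pictures are saved under pics/ and viewed, and the job is handed in when it is done.

```bash
mkdir -p pics; ls; python3 - <<'E'
from workcell import readout, camera, manip
import cv2,numpy as np
o=readout.get_obs(); print(o['clock'],o['position'],o['ee_rot'],o['grip_width'])
for n in ["scene","side","wrist"]:
    c=camera(n); cv2.imwrite(f"pics/{n}0.png",c["pixels"][:,:,::-1]); np.savez(f"{n}0.npz",**c)
    print(n,c["intrinsics"].tolist())
    print(np.round(c.get("extrinsics",c.get("T_tool_cam")),4).tolist())
E
```

```text
pics
0.0 [6.24620270e-01 3.54492517e-06 2.30516060e-01] [-4.17130839e-05  7.07614961e-01 -3.43613421e-07  7.06598235e-01] 0.996623282111507
scene [[351.24273780334283, 0.0, 256.6673611819799], [0.0, 351.24273780334283, 196.31122683228335], [0.0, 0.0, 1.0]]
[[-0.6264, 0.7793, 0.0145, 0.3469], [0.6689, 0.547, -0.5034, -0.3251], [-0.4003, -0.3056, -0.8639, 1.0241], [0.0, 0.0, 0.0, 1.0]]
side [[358.70027991590285, 0.0, 255.09993711664927], [0.0, 358.70027991590285, 192.81021384641997], [0.0, 0.0, 1.0]]
[[-0.88, -0.4745, 0.0213, 0.5174], [-0.2947, 0.5104, -0.8078, 0.2578], [0.3725, -0.7172, -0.589, 0.4993], [0.0, 0.0, 0.0, 1.0]]
wrist [[309.0695305242919, 0.0, 258.5828316311061], [0.0, 309.0695305242919, 195.95463545556802], [0.0, 0.0, 1.0]]
[[-0.0, -0.278, 0.9606, -0.1425], [-0.0011, -0.9606, -0.278, 0.0695], [1.0, -0.0011, -0.0003, -0.0003], [0.0, 0.0, 0.0, 1.0]]
```

View pics/scene0.png

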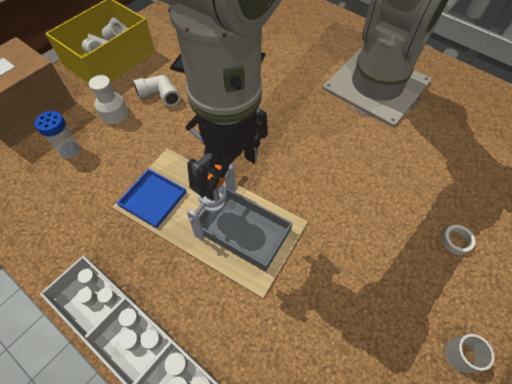

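View pics/side0.png

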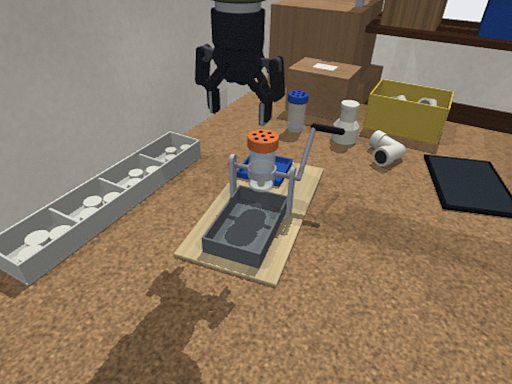

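View pics/wrist0.png

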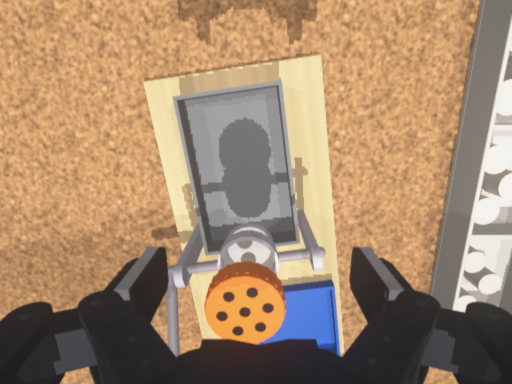

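```bash
cat > h.py <<'E'
import numpy as np,cv2
from scipy.spatial.transform import Rotation as R
def toolT(o):
    T=np.eye(4);T[:3,:3]=R.from_quat(o['ee_rot']).as_matrix();T[:3,3]=o['position'];return T
def camT(c,o=None):
    if 'extrinsics' in c: return np.linalg.inv(c['extrinsics'])
    return toolT(o)@c['T_tool_cam']
def cloud(c,o=None):
    K=c['intrinsics'];z=c['range_z'];v,u=np.mgrid[:z.shape[0],:z.shape[1]]
    P=np.stack([(u-K[0,2])/K[0,0]*z,(v-K[1,2])/K[1,1]*z,z,np.ones_like(z)],-1)
    return (P@camT(c,o).T)[...,:3]
E
python3 - <<'E'
from h import *
o=dict(position=[0.6246203,0,0.230516],ee_rot=[-4.17e-5,.70761496,0,.706598235])
print(R.from_quat(o['ee_rot']).as_matrix().round(3))
for n in ['side','wrist','scene']:
    c=dict(np.load(n+'0.npz')); P=cloud(c,o); hsv=cv2.cvtColor(c['pixels'],cv2.COLOR_RGB2HSV)
    ok=c['range_z']>0
    inb=(P[...,0]>.4)&(P[...,0]<.9)&(abs(P[...,1])<.3)
    m=(hsv[...,0]<12)&(hsv[...,1]>200)&(hsv[...,2]>120)&ok&inb&(P[...,2]>.15)&(P[...,2]<.2)
    Q=P[m]; 
    if len(Q)>20:
        top=Q[Q[:,2]>.176]; (a,b),r=cv2.minEnclosingCircle(top[:,:2].astype(np.float32))
        print(n,'cap',len(Q),Q[:,2].max(),top.mean(0),'circ',a,b,r)
    m=(hsv[...,0]>105)&(hsv[...,0]<130)&(hsv[...,1]>180)&ok&inb&(P[...,2]<.04)
    Q=P[m]
    if len(Q)>20: print(n,'dish',len(Q),np.percentile(Q[:,2],[1,20,50,99]),cv2.minAreaRect(Q[:,:2].astype(np.float32)))
    # wood board
    m=(hsv[...,0]>15)&(hsv[...,0]<28)&(hsv[...,1]>60)&(hsv[...,1]<140)&(hsv[...,2]>170)&ok&inb&(P[...,2]<.03)&(P[...,2]>.004)
    Q=P[m]; print(n,'board',len(Q),np.percentile(Q[:,2],[1,50,99]) if len(Q) else '',cv2.minAreaRect(Q[:,:2].astype(np.float32)) if len(Q) else '')
    # grey tray wall tops z~.03-.05
    m=(hsv[...,1]<60)&ok&inb&(P[...,2]<.047)&(P[...,2]>.02)
    Q=P[m]; print(n,'tray',len(Q),np.percentile(Q[:,2],[1,50,99]),cv2.minAreaRect(Q[:,:2].astype(np.float32)))
    # black crank in side
    m=(hsv[...,2]<50)&ok&inb&(P[...,2]<.2)&(P[...,2]>.12)
    Q=P[m]; print(n,'black',len(Q), Q.mean(0) if len(Q) else '',Q.min(0) if len(Q) else '',Q.max(0) if len(Q) else '')
E
```

```text
[[-0.001 -0.     1.   ]
 [-0.     1.     0.   ]
 [-1.    -0.    -0.001]]
side dish 345 [0.01073906 0.01322363 0.01609526 0.02650897] ((0.6736840605735779, -0.21127384901046753), (0.10941967368125916, 0.11138483136892319), 8.142868041992188)
side board 3417 [0.0071762  0.00918235 0.01107554] ((0.6216243505477905, -0.08543936908245087), (0.199471116065979, 0.40089741349220276), 7.973337650299072)
side tray 5481 [0.02039576 0.03657588 0.04654131] ((0.7179725170135498, 0.012106746435165405), (0.5757826566696167, 0.3640519082546234), 89.9997787475586)
side black 206 [ 0.53109326 -0.17143914  0.17368874] [ 0.49223225 -0.18888502  0.16537784] [ 0.63154254 -0.05329752  0.18443005]
wrist board 15751 [0.00581299 0.0076206  0.00938135] ((0.6205988526344299, -0.08510102331638336), (0.20037223398685455, 0.3971662223339081), 8.024201393127441)
wrist tray 11609 [0.02044072 0.03573919 0.04641922] ((0.7395128011703491, -0.052270472049713135), (0.3809089660644531, 0.3649325370788574), 15.890735626220703)
wrist black 0   
scene dish 1662 [0.00914029 0.0109475  0.01206074 0.02544698] ((0.6751892566680908, -0.21110036969184875), (0.10862365365028381, 0.10887838155031204), 7.799298286437988)
scene board 4653 [0.00513396 0.00784662 0.01062025] ((0.6208934783935547, -0.0854874849319458), (0.1996999830007553, 0.39922672510147095), 8.006231307983398)
scene tray 3319 [0.02056193 0.03570654 0.04616381] ((0.7420051097869873, -0.06548106670379639), (0.3825214207172394, 0.37374183535575867), 12.194160461425781)
scene black 74 [ 0.55060567 -0.16886453  0.17552639] [ 0.52797962 -0.18587887  0.17024122] [ 0.6207734  -0.05415458  0.18230828]
```

```bash
python3 - <<'E'
from h import *
o=dict(position=[0.6246203,0,0.230516],ee_rot=[-4.17e-5,.70761496,0,.706598235])
th=np.radians(8.0);ex=np.array([np.cos(th),np.sin(th)]);ey=np.array([-np.sin(th),np.cos(th)])
B=np.array([.6211,-.0853])
for n in ['side','wrist','scene']:
    c=dict(np.load(n+'0.npz')); P=cloud(c,o); hsv=cv2.cvtColor(c['pixels'],cv2.COLOR_RGB2HSV)
    if n=='side': print(hsv[134:150:4,263],P[134:150:4,263])
    if n=='wrist': print(hsv[300,220:270:10],P[300,220:270:10])
    s=np.stack([(P[...,:2]-B)@ex,(P[...,:2]-B)@ey,P[...,2]],-1)
    ok=(c['range_z']>0)&(abs(s[...,0])<.1)&(abs(s[...,1])<.2)
    m=ok&(hsv[...,1]<70)&(s[...,2]<.047)&(s[...,2]>.034)&(s[...,1]>0)
    Q=s[m];print(n,'traytop',len(Q),np.percentile(Q,[1,99],axis=0).round(4).tolist())
    m=ok&(hsv[...,0]<13)&(hsv[...,1]>180)&(s[...,2]>.1)&(hsv[...,2]>100)&(s[...,2]<.2)
    Q=s[m]
    if len(Q)>20:
        print(n,'cap',len(Q),np.percentile(Q[:,2],[1,50,99])); Q=Q[Q[:,2]>np.percentile(Q[:,2],99)-.006]
        print(cv2.minEnclosingCircle(Q[:,:2].astype(np.float32)),cv2.fitEllipse(cv2.convexHull(Q[:,:2].astype(np.float32))))
    m=(hsv[...,2]<60)&ok&(s[...,2]<.2)&(s[...,2]>.14)
    m=(hsv[...,2]<60)&(c['range_z']>0)&(P[...,0]>.48)&(P[...,0]<.62)&(P[...,1]<-.14)&(P[...,1]>-.22)&(s[...,2]<.2)&(s[...,2]>.14)
    Q=s[m]
    if len(Q): print(n,'bar',len(Q),np.percentile(Q,[1,50,99],axis=0).round(4).tolist(),Q.mean(0))
E
```

```text
[[ 11 180 184]
 [ 11 182 235]
 [ 10 181 227]
 [ 11 186 133]] [[ 0.6163545  -0.07588364  0.1833529 ]
 [ 0.60871395 -0.06106964  0.18360347]
 [ 0.60127367 -0.0466351   0.18396638]
 [ 0.60136069 -0.04744365  0.17538987]]
side traytop 991 [[-0.0716, 0.0001, 0.0342], [0.0562, 0.1773, 0.0466]]
side cap 399 [0.16289109 0.17860147 0.18418184]
((-0.006016980390995741, 0.017555300146341324), 0.02866348624229431) ((-0.005856001283973455, 0.018090184777975082), (0.05379854515194893, 0.05614267662167549), 94.20195770263672)
side bar 198 [[-0.1411, -0.0858, 0.1658], [-0.1108, -0.0814, 0.1734], [-0.0755, -0.0786, 0.1782]] [-0.11016688 -0.08162436  0.17297732]
[[ 16 172 245]
 [  8 103  97]
 [ 16 170 245]
 [ 16 169 245]
 [ 16 169 245]] [[ 0.59672683 -0.06253364  0.18261399]
 [ 0.60380604 -0.06272027  0.18234564]
 [ 0.61091545 -0.06280116  0.18222972]
 [ 0.61803668 -0.06280238  0.18222864]
 [ 0.62515683 -0.06270997  0.18236252]]
wrist traytop 2242 [[-0.0651, 0.0001, 0.0344], [0.0549, 0.1756, 0.0455]]
wrist cap 98 [0.17727509 0.18137655 0.18244428]
((-0.004220994189381599, 0.025689315050840378), 0.026225384324789047) ((-0.004526653327047825, 0.02120830863714218), (0.04304970055818558, 0.053444698452949524), 80.73579406738281)
scene traytop 704 [[-0.0646, 0.0007, 0.0342], [0.0619, 0.1771, 0.0466]]
scene cap 42 [0.16560446 0.17821812 0.18312443]
((-0.011449722573161125, 0.028919577598571777), 0.017803851515054703) ((-0.00869212206453085, 0.029979292303323746), (0.02481912635266781, 0.04050814360380173), 121.73328399658203)
scene bar 77 [[-0.1063, -0.0885, 0.1704], [-0.0901, -0.0828, 0.1752], [-0.0752, -0.0781, 0.178]] [-0.08976439 -0.0831714   0.17486885]
```

```bash
python3 - <<'E'
from h import *
o=dict(position=[0.6246203,0,0.230516],ee_rot=[-4.17e-5,.70761496,0,.706598235])
th=np.radians(8.0);ex=np.array([np.cos(th),np.sin(th)]);ey=np.array([-np.sin(th),np.cos(th)])
B=np.array([.6211,-.0853])
for n in ['side','wrist']:
    c=dict(np.load(n+'0.npz')); P=cloud(c,o); hsv=cv2.cvtColor(c['pixels'],cv2.COLOR_RGB2HSV)
    m=(c['range_z']>0)&(hsv[...,0]<20)&(hsv[...,1]>100)&(P[...,2]>.177)&(P[...,2]<.19)&(P[...,0]>.5)&(abs(P[...,0]-.61)<.06)&(abs(P[...,1]+.06)<.06)
    Q=P[m]; print(n,len(Q),cv2.minEnclosingCircle(Q[:,:2].astype(np.float32)),cv2.fitEllipse(cv2.convexHull(Q[:,:2].astype(np.float32))))
for nm,s in dict(jar=(-.005,.018),crank=(-.114,-.083),tray=(-.005,.090)).items(): print(nm,B+s[0]*ex+s[1]*ey)
print('dish stand',[(np.array([.6748,-.2112])-B)@e for e in (ex,ey)])
E
```

```text
side 430 ((0.6138442158699036, -0.07027143239974976), 0.030778728425502777) ((0.6135088801383972, -0.07026303559541702), (0.05825818330049515, 0.059271059930324554), 25.40341567993164)
wrist 4162 ((0.6139304637908936, -0.07198300957679749), 0.030238810926675797) ((0.6139718294143677, -0.07167857140302658), (0.0589708648622036, 0.05965353921055794), 77.29472351074219)
jar [ 0.61364354 -0.06817104]
crank [ 0.51976081 -0.18335798]
tray [0.60362308 0.00312826]
dish stand [np.float64(0.035655501880550056), np.float64(-0.13214834537611922)]
```

```bash
python3 -m inch '[[[0,0,0],[5,-36,-5],0],[[0,0,0],[10,-71,-11],0],[[0,0,0],[10,-71,-11],0],[[0,0,0],[45,-71,-11],0],[[0,0,0],[80,-71,-11],0],[[0,0,0],[80,-71,-11],0]]' 30; python3 - <<'E'
from workcell import camera
import cv2
for n in ["wrist","side"]:cv2.imwrite(f"pics/{n}1.png",camera(n)["pixels"][:,:,::-1])
E
```

```text
clock: 0.9
position: [0.612, -0.0701, 0.1481]
ee_rot: [-0.0, 0.709, 0.001, 0.705]
ft_force: [1.0, -0.7, 0.8]
grip_width: 1.001
```

View pics/wrist1.png

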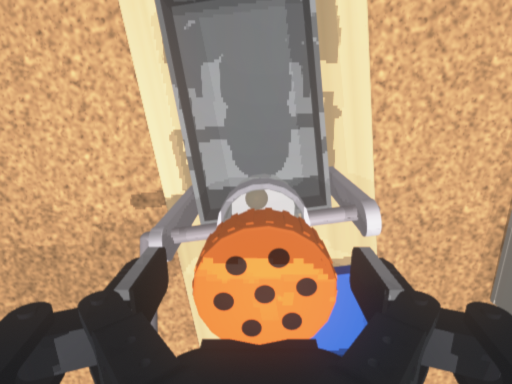

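View pics/side1.png

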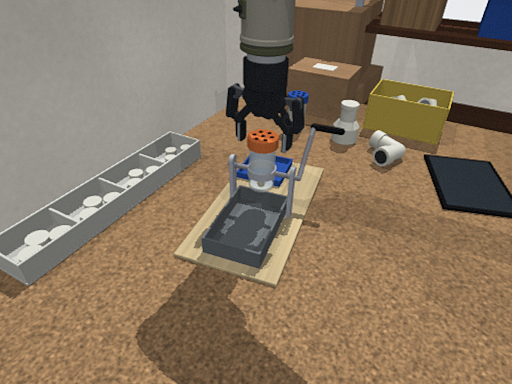

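The cap sits between the fingers at (264,294), about 2 mm off the finger midline. I'll correct that and close.

```bash
python3 -m inch '[[[0,0,0],[-1,-1,2],0.1],[[0,0,0],[-1,-1,2],1],[[0,0,0],[-1,-1,2],1],[[0,0,0],[-1,-1,2],1],[[0,0,0],[-1,-1,2],1],[[0,0,0],[-1,-1,2],1],[[0,0,0],[-1,-1,2],1]]' 30; python3 - <<'E'
from workcell import camera
import cv2
for n in ["side"]:cv2.imwrite(f"pics/{n}2.png",cv2.resize(camera(n)["pixels"][80:260,180:380,::-1],None,fx=3,fy=3))
E
```

```text
clock: 1.88
position: [0.6156, -0.0716, 0.1545]
ee_rot: [-0.0, 0.707, 0.0, 0.707]
ft_force: [-9.3, 0.9, 10.2]
grip_width: 0.696
```

View pics/side2.png

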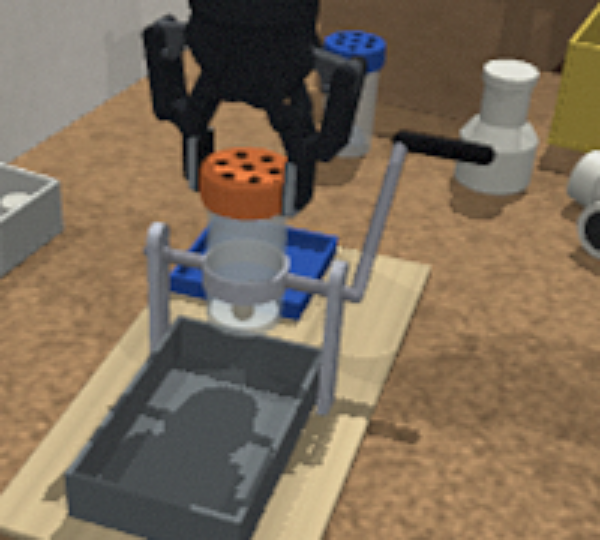

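```bash
python3 -m inch '[[[0,0,0],[0,0,0],1],[[-10,0,0],[0,0,0],1],[[-20,0,0],[0,0,0],1],[[-30,0,0],[0,0,0],1],[[-40,0,0],[0,0,0],1],[[-50,0,0],[0,0,0],1],[[-60,0,0],[0,0,0],1],[[-70,0,0],[0,0,0],1],[[-80,0,0],[0,0,0],1],[[-90,0,0],[0,0,0],1]]' 30; python3 -m inch '[[[0,0,0],[0,0,0],1],[[0,0,0],[0,0,0],1]]'; python3 - <<'E'
from workcell import camera,readout
import cv2
from h import *
print(R.from_quat(readout.get_obs()['ee_rot']).as_matrix().round(3),readout.get_obs()['torque'])
for n in ["side"]:cv2.imwrite(f"pics/{n}3.png",cv2.resize(camera(n)["pixels"][80:260,180:380,::-1],None,fx=3,fy=3))
E
```

```text
clock: 3.18
position: [0.6158, -0.0716, 0.1549]
ee_rot: [-0.501, 0.499, 0.502, 0.498]
ft_force: [-1.7, 1.5, -0.5]
grip_width: 0.691
clock: 3.42
position: [0.616, -0.0714, 0.1551]
ee_rot: [-0.501, 0.499, 0.501, 0.5]
ft_force: [-0.3, 1.0, -0.4]
grip_width: 0.692
[[ 0.    -1.    -0.002]
 [ 0.    -0.002  1.   ]
 [-1.    -0.     0.   ]] [0.15591412 0.07052912 0.03116968]
```

View pics/side3.png

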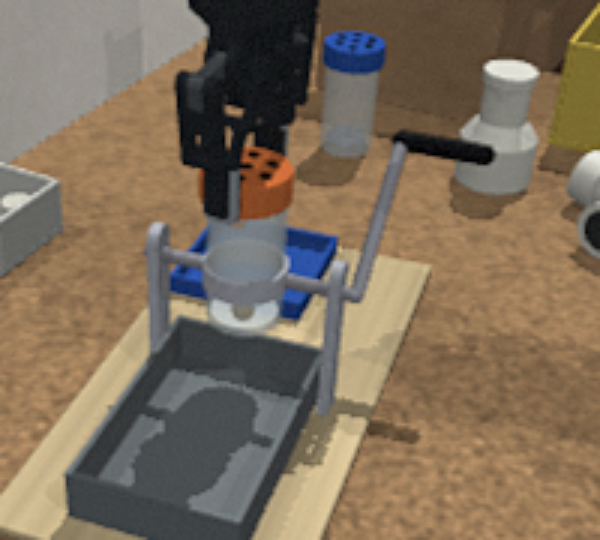

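Turned 90° with almost no force left. Next a small lift to test.

```bash
python3 -m inch '[[[0,0,0],[-4,0,0],1],[[0,0,0],[-8,0,0],1],[[0,0,0],[-12,0,0],1],[[0,0,0],[-12,0,0],1]]' ; python3 - <<'E'
from workcell import camera,readout
import cv2
for n in ["side"]:cv2.imwrite(f"pics/{n}4.png",cv2.resize(camera(n)["pixels"][80:260,180:380,::-1],None,fx=3,fy=3))
E
```

```text
clock: 3.98
position: [0.6163, -0.0716, 0.1677]
ee_rot: [0.501, -0.499, -0.5, -0.5]
ft_force: [0.0, -0.0, 0.6]
grip_width: 0.689
```

View pics/side4.png

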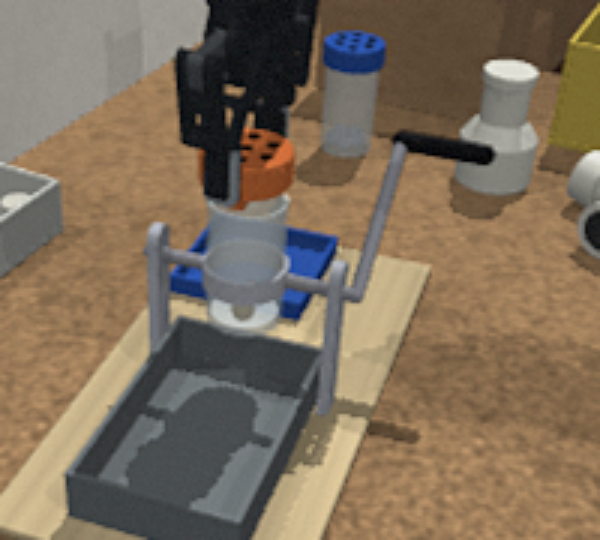

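```bash
python3 -m inch '[[[0,0,0],[-20,0,0],1],[[0,0,0],[-40,0,0],1],[[-4,0,0],[-40,-12,-28],1],[[-8,0,0],[-40,-24,-56],1],[[-8,0,0],[-40,-36,-84],1],[[-8,0,0],[-40,-48,-112],1],[[-8,0,0],[-40,-59,-139],1],[[-8,0,0],[-40,-59,-139],1],[[-8,0,0],[-40,-59,-139],1]]' ; python3 - <<'E'
from workcell import camera,readout
import cv2
for n in ["side","wrist"]:cv2.imwrite(f"pics/{n}5.png",camera(n)["pixels"][:,:,::-1])
E
```

```text
clock: 5.15
position: [0.6754, -0.2096, 0.2071]
ee_rot: [-0.534, 0.463, 0.534, 0.463]
ft_force: [-0.1, 0.6, -0.9]
grip_width: 0.691
```

View pics/side5.png

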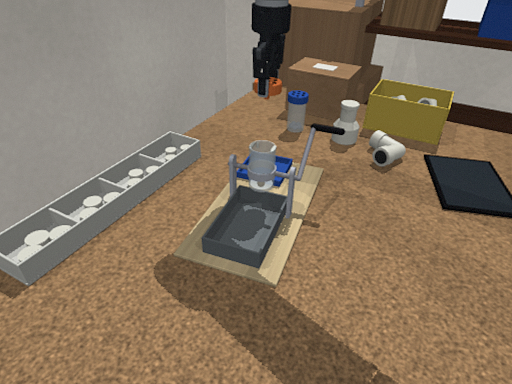

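View pics/wrist5.png

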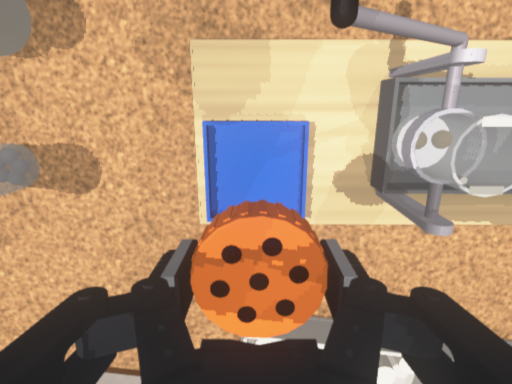

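```bash
python3 -m inch '[[[0,0,0],[40,0,-1],1],[[0,0,0],[80,0,-1],1],[[0,0,0],[120,0,-1],1],[[0,0,0],[150,0,-1],1],[[0,0,0],[172,0,-1],1],[[0,0,0],[182,0,-1],1],[[0,0,0],[187,0,-1],1],[[0,0,0],[188,0,-1],1]]' ; python3 - <<'E'
from workcell import camera,readout
import cv2
from h import *
o=readout.get_obs();c=camera("wrist");cv2.imwrite(f"pics/wrist6.png",c["pixels"][:,:,::-1])
c=camera("side");cv2.imwrite(f"pics/side6.png",cv2.resize(c["pixels"][80:260,180:380,::-1],None,fx=3,fy=3))
c=camera("scene");cv2.imwrite(f"pics/scene6.png",cv2.resize(c["pixels"][120:300,80:330,::-1],None,fx=3,fy=3))
E
```

```text
clock: 6.25
position: [0.6763, -0.21, 0.0202]
ee_rot: [0.535, -0.462, -0.534, -0.463]
ft_force: [-0.3, -0.0, -0.5]
grip_width: 0.694
```

View pics/wrist6.png

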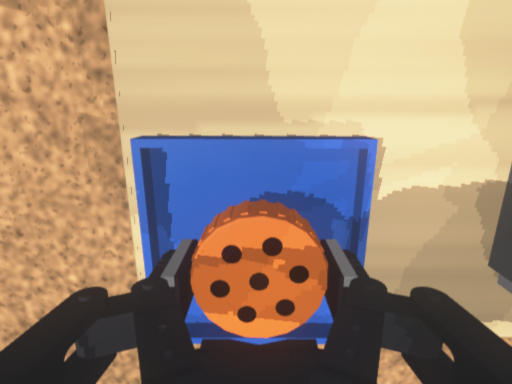

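View pics/scene6.png

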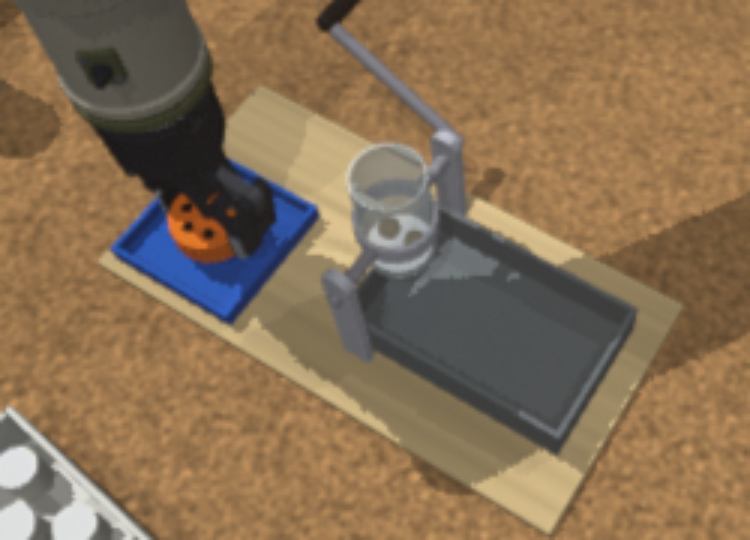

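The cap is centred in the dish, about 3 mm above the floor. I'll lower it to contact, open slightly and retreat.

```bash
python3 -m inch '[[[0,0,0],[2,0,0],1],[[0,0,0],[3,0,0],1],[[0,0,0],[3,0,0],1]]'; python3 -m inch '[[[0,0,0],[0,0,0],0.2],[[0,0,0],[0,0,0],0.2],[[0,0,0],[0,0,0],0.2],[[0,0,0],[0,0,0],0.2]]'
```

```text
clock: 6.78
position: [0.6762, -0.2101, 0.0173]
ee_rot: [0.535, -0.462, -0.534, -0.463]
ft_force: [-0.3, -0.1, -0.4]
grip_width: 0.694
clock: 7.28
position: [0.6762, -0.2101, 0.0173]
ee_rot: [0.535, -0.462, -0.534, -0.463]
ft_force: [-0.8, 0.2, -0.7]
grip_width: 0.797
```

```bash
python3 -m inch '[[[0,0,0],[-8,0,0],0.2],[[0,0,0],[-25,0,0],0.2],[[0,0,0],[-65,0,0],0.2],[[0,0,0],[-115,0,0],0.2],[[0,0,0],[-165,0,0],0.4],[[0,0,0],[-215,0,0],0.4],[[0,0,0],[-235,0,0],0.4]]'; python3 - <<'E'
from workcell import camera,readout
import cv2
from h import *
o=readout.get_obs();print(R.from_quat(o['ee_rot']).as_matrix().round(3))
c=camera("wrist");np.savez('w7.npz',**c);cv2.imwrite(f"pics/wrist7.png",c["pixels"][:,:,::-1])
c=camera("scene");np.savez('s7.npz',**c)
cv2.imwrite(f"pics/scene7.png",cv2.resize(c["pixels"][120:300,80:330,::-1],None,fx=3,fy=3))
th=np.radians(8.0);ex=np.array([np.cos(th),np.sin(th)]);ey=np.array([-np.sin(th),np.cos(th)]);B=np.array([.6211,-.0853])
for n,oo in (('w7',o),('s7',None)):
    c=dict(np.load(n+'.npz'));P=cloud(c,oo);hsv=cv2.cvtColor(c['pixels'],cv2.COLOR_RGB2HSV)
    s=np.stack([(P[...,:2]-B)@ex,(P[...,:2]-B)@ey,P[...,2]],-1)
    ok=c['range_z']>0
    m=ok&(hsv[...,2]<60)&(abs(s[...,0]+.11)<.045)&(abs(s[...,1]+.083)<.03)&(s[...,2]>.14)&(s[...,2]<.19)
    if m.any(): print(n,'bar',m.sum(),np.percentile(s[m],[1,50,99],axis=0).round(4).tolist())
    m=ok&(hsv[...,0]<20)&(hsv[...,1]>110)&(abs(s[...,0]-.036)<.05)&(abs(s[...,1]+.132)<.05)&(s[...,2]>.036)&(s[...,2]<.06)
    if m.any(): print(n,'cap',m.sum(),cv2.minEnclosingCircle(P[m][:,:2].astype(np.float32)),np.percentile(P[m][:,2],[50,99]))
E
```

```text
clock: 8.15
position: [0.6768, -0.2103, 0.2582]
ee_rot: [0.537, -0.461, -0.532, -0.464]
ft_force: [0.5, 0.4, -0.6]
grip_width: 0.601
[[ 0.008 -0.99  -0.143]
 [-0.001 -0.143  0.99 ]
 [-1.    -0.008 -0.002]]
w7 bar 243 [[-0.0983, -0.0942, 0.1717], [-0.093, -0.0862, 0.1751], [-0.0843, -0.0821, 0.1775]]
w7 cap 1811 ((0.6756173968315125, -0.21087855100631714), 0.030266784131526947) [0.04372183 0.04549126]
s7 bar 161 [[-0.1385, -0.0888, 0.1692], [-0.1057, -0.0824, 0.1753], [-0.0752, -0.0783, 0.1782]]
s7 cap 504 ((0.6758455038070679, -0.20753145217895508), 0.029772987589240074) [0.04381041 0.0462451 ]
```

View pics/wrist7.png

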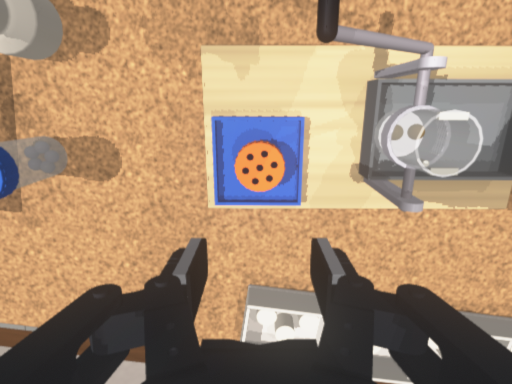

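View pics/scene7.png

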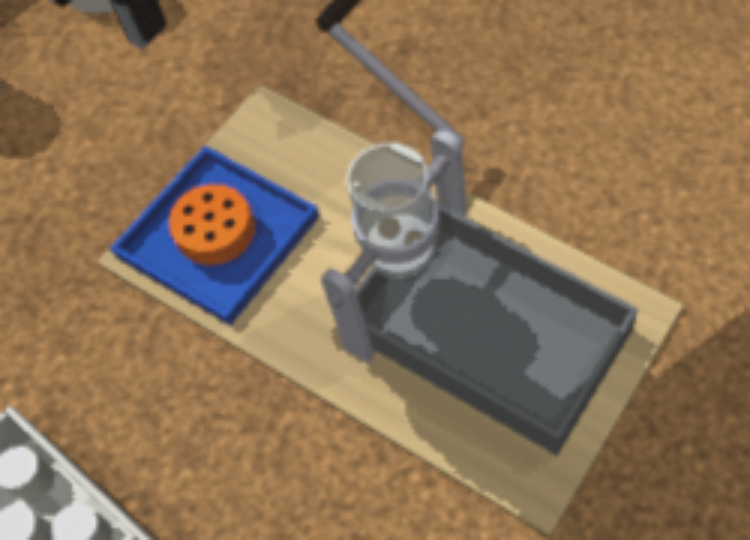

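The cap lies flat in the dish: measured top at 44 mm, as expected, and pixel (260,166) in the wrist picture. Next I move above the bar.

```bash
python3 -m inch '[[[0,0,0],[0,38,12],0.4],[[0,0,0],[0,76,24],0.4],[[0,0,0],[0,114,36],0.4],[[0,0,0],[0,151,47],0.4],[[0,0,0],[10,151,47],0.4],[[0,0,0],[30,151,47],0.4],[[0,0,0],[50,151,47],0.4],[[0,0,0],[50,151,47],0.4]]'; python3 - <<'E'
from workcell import camera,readout
import cv2
from h import *
o=readout.get_obs();print(R.from_quat(o['ee_rot']).as_matrix().round(3))
c=camera("wrist");cv2.imwrite(f"pics/wrist8.png",c["pixels"][:,:,::-1])
c2=camera("side");cv2.imwrite(f"pics/side8.png",cv2.resize(c2["pixels"][60:260,180:430,::-1],None,fx=3,fy=3))
th=np.radians(8.0);ex=np.array([np.cos(th),np.sin(th)]);ey=np.array([-np.sin(th),np.cos(th)]);B=np.array([.6211,-.0853])
print('tcp stand',(o['position'][:2]-B)@ex,(o['position'][:2]-B)@ey)
for c,oo in ((c,o),(c2,None)):
    P=cloud(c,oo);hsv=cv2.cvtColor(c['pixels'],cv2.COLOR_RGB2HSV)
    s=np.stack([(P[...,:2]-B)@ex,(P[...,:2]-B)@ey,P[...,2]],-1)
    ok=c['range_z']>0
    m=ok&(hsv[...,2]<60)&(abs(s[...,0]+.11)<.045)&(abs(s[...,1]+.083)<.03)&(s[...,2]>.14)&(s[...,2]<.182)
    if m.any(): print('bar',m.sum(),np.percentile(s[m],[1,50,99],axis=0).round(4).tolist())
E
```

```text
clock: 9.25
position: [0.5204, -0.1851, 0.2036]
ee_rot: [0.536, -0.462, -0.533, -0.464]
ft_force: [-0.0, -0.1, 1.2]
grip_width: 0.602
[[ 0.005 -0.99  -0.143]
 [ 0.    -0.143  0.99 ]
 [-1.    -0.005 -0.001]]
tcp stand -0.11356932231766544 -0.0847758492989805
bar 199 [[-0.141, -0.0861, 0.1653], [-0.1101, -0.0816, 0.1736], [-0.0755, -0.0783, 0.1782]]
```

View pics/wrist8.png

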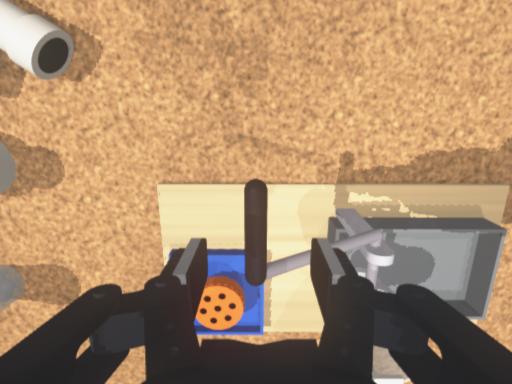

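View pics/side8.png

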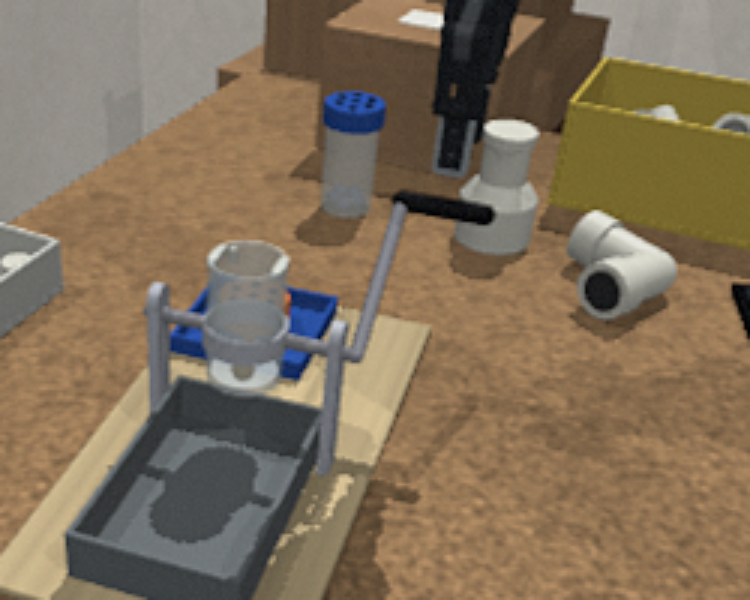

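```bash
python3 -m inch '[[[0,0,0],[20,0,0],0.4],[[0,0,0],[40,0,0],0.4],[[0,0,0],[52,0,0],0.4],[[0,0,0],[53,0,0],0.6],[[0,0,0],[53,0,0],1],[[0,0,0],[53,0,0],1],[[0,0,0],[53,0,0],1],[[0,0,0],[53,0,0],1]]' 20; python3 - <<'E'
from workcell import camera,readout
import cv2
from h import *
c2=camera("side");cv2.imwrite(f"pics/side9.png",cv2.resize(c2["pixels"][60:260,180:430,::-1],None,fx=3,fy=3))
E
```

```text
clock: 10.35
position: [0.5225, -0.1866, 0.1539]
ee_rot: [0.538, -0.461, -0.531, -0.465]
ft_force: [0.3, -5.4, 5.7]
grip_width: 0.156
```

View pics/side9.png

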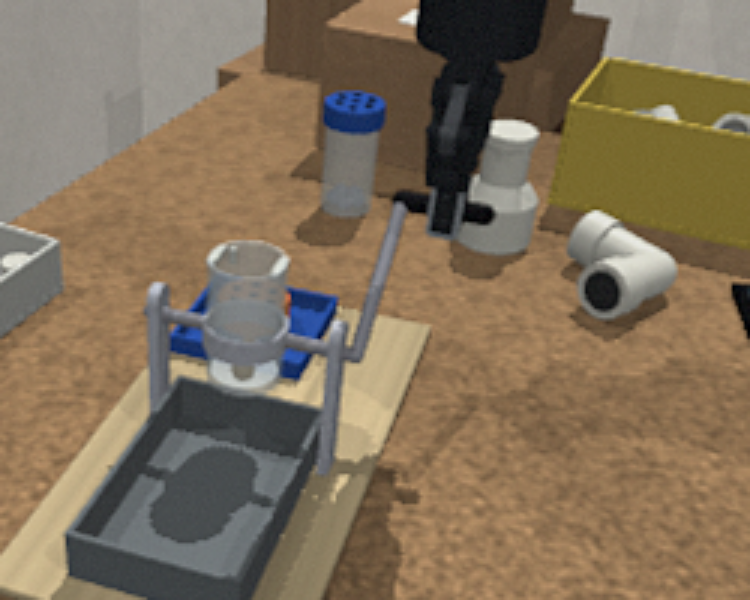

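```bash
python3 -m inch '[[[0,0,0],[-9.8,0,7],1],[[0,0,0],[-18.8,0,14.9],1],[[0,0,0],[-26.9,0,23.7],1],[[0,0,0],[-34.2,0,33.2],1],[[0,0,0],[-40.5,0,43.4],1],[[0,0,0],[-40.5,0,43.4],1]]' 20; python3 - <<'E'
from workcell import camera,readout
import cv2
from h import *
o=readout.get_obs();print(R.from_quat(o['ee_rot']).as_matrix().round(3))
c2=camera("side");cv2.imwrite(f"pics/side10.png",cv2.resize(c2["pixels"][60:260,180:430,::-1],None,fx=3,fy=3))
E
```

```text
clock: 11.15
position: [0.5166, -0.1445, 0.1967]
ee_rot: [0.539, -0.462, -0.53, -0.465]
ft_force: [-1.9, -7.6, 12.4]
grip_width: 0.155
[[ 0.013 -0.99  -0.142]
 [-0.005 -0.142  0.99 ]
 [-1.    -0.012 -0.007]]
```

View pics/side10.png

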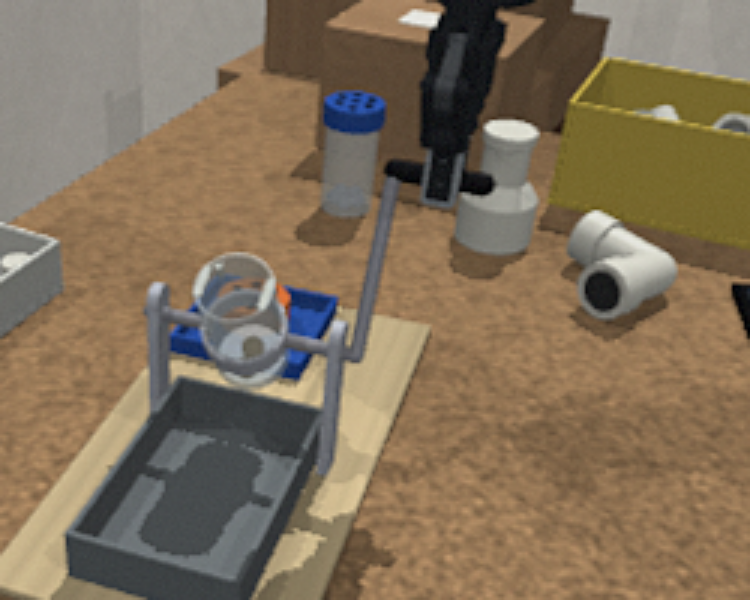

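```bash
python3 -m inch '[[[0,0,0],[-5.2,0,10.8],1],[[0,0,0],[-9.3,0,22.1],1],[[0,0,0],[-12.3,0,33.7],1],[[0,0,0],[-14.1,0,45.6],1],[[0,0,0],[-14.7,0,57.6],1],[[0,0,0],[-14.1,0,69.6],1],[[0,0,0],[-12.3,0,81.4],1],[[0,0,0],[-9.3,0,93.1],1],[[0,0,0],[-5.2,0,104.3],1],[[0,0,0],[-5.2,0,104.3],1]]' 20; python3 - <<'E'
from workcell import camera,readout
import cv2
from h import *
o=readout.get_obs();print(R.from_quat(o['ee_rot']).as_matrix().round(3))
c2=camera("side");cv2.imwrite(f"pics/side11.png",cv2.resize(c2["pixels"][60:260,180:430,::-1],None,fx=3,fy=3))
E
```

```text
clock: 12.45
position: [0.5014, -0.0395, 0.2003]
ee_rot: [0.539, -0.461, -0.531, -0.464]
ft_force: [3.2, 1.7, -1.1]
grip_width: 0.154
[[ 0.012 -0.99  -0.144]
 [-0.004 -0.144  0.99 ]
 [-1.    -0.011 -0.005]]
```

View pics/side11.png

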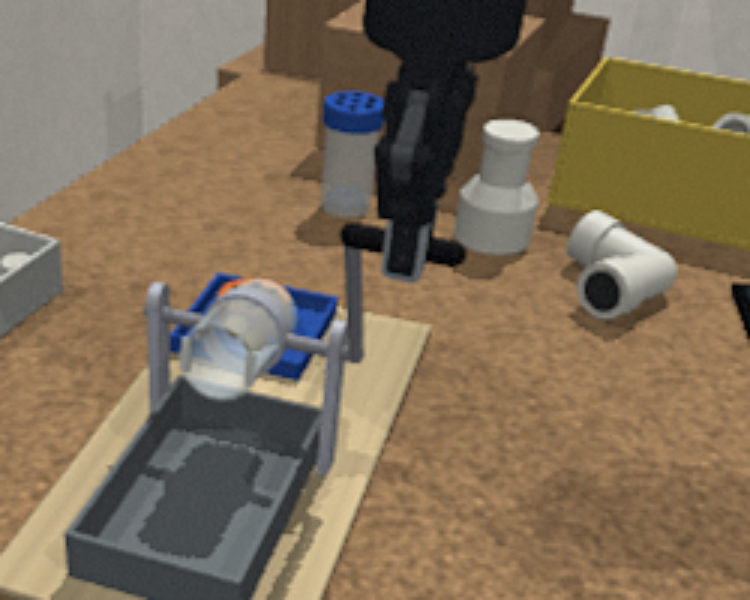

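```bash
python3 -m inch '[[[0,0,0],[2.5,0,5.5],1],[[0,0,0],[5.2,0,10.8],1],[[0,0,0],[8.2,0,16],1],[[0,0,0],[11.5,0,21],1],[[0,0,0],[15,0,25.9],1],[[0,0,0],[18.8,0,30.6],1],[[0,0,0],[22.7,0,35.1],1],[[0,0,0],[26.9,0,39.4],1],[[0,0,0],[31.3,0,43.4],1],[[0,0,0],[35.9,0,47.3],1]]' 20; python3 - <<'E'
from workcell import camera,readout
import cv2
c2=camera("side");cv2.imwrite(f"pics/side12.png",cv2.resize(c2["pixels"][60:260,180:430,::-1],None,fx=3,fy=3))
E
```

```text
clock: 13.75
position: [0.4949, 0.0069, 0.1639]
ee_rot: [0.539, -0.461, -0.531, -0.464]
ft_force: [-1.0, -2.7, 2.4]
grip_width: 0.146
```

View pics/side12.png

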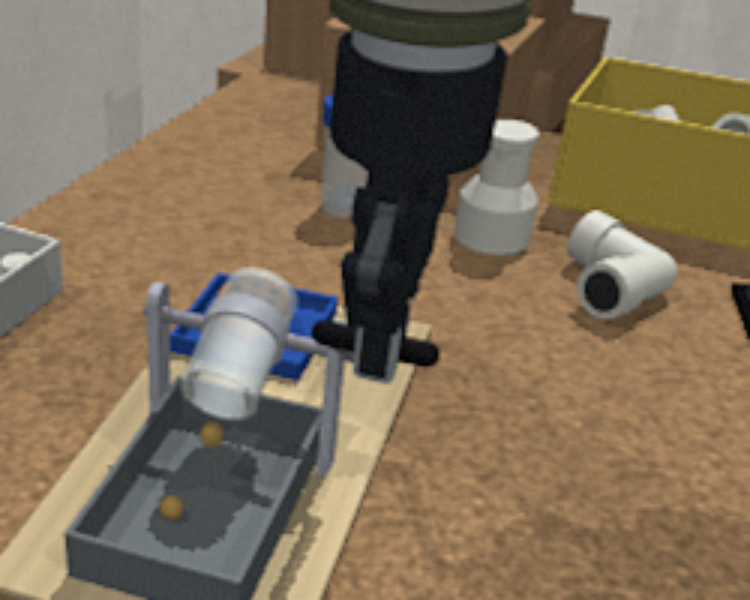

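Both balls are out, lying in the tray at crop pixels (211,435) and (171,507). I'll tip on to the stop.

```bash
python3 -m inch '[[[0,0,0],[4.8,0,3.6],1],[[0,0,0],[9.8,0,7],1],[[0,0,0],[13,0,9],1],[[0,0,0],[15,0,10],1],[[0,0,0],[15,0,10],1]]' 20; python3 - <<'E'
from workcell import camera,readout
import cv2
c2=camera("side");cv2.imwrite(f"pics/side13.png",cv2.resize(c2["pixels"][60:260,180:430,::-1],None,fx=3,fy=3))
E
```

```text
clock: 14.42
position: [0.4958, 0.0137, 0.1516]
ee_rot: [0.54, -0.462, -0.527, -0.465]
ft_force: [-5.9, -16.5, 30.0]
grip_width: 0.153
```

View pics/side13.png

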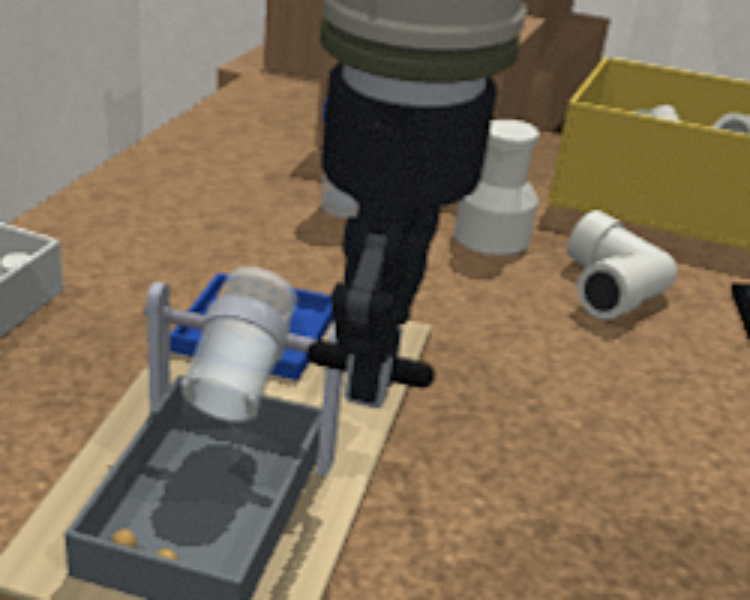

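It's at the stop, with 30 N of reaction and the balls at rest in the tray. Relax, open, retreat upward.

```bash
python3 -m inch '[[[0,0,0],[-1,0,-1],1],[[0,0,0],[-1,0,-1],0.4],[[0,0,0],[-1,0,-1],0.4],[[0,0,0],[-1,0,-1],0.4],[[0,0,0],[-1,0,-1],0.4],[[0,0,0],[-20,0,-1],0.4],[[0,0,0],[-50,0,-1],0.4],[[0,0,0],[-90,0,-1],0.4],[[0,0,0],[-120,0,-1],0.4],[[0,0,0],[-120,0,-1],0.4]]'; python3 - <<'E'
from workcell import camera,readout
import cv2
print(readout.get_obs()['ft_force'])
c2=camera("side");cv2.imwrite(f"pics/side14.png",cv2.resize(c2["pixels"][60:260,180:430,::-1],None,fx=3,fy=3))
cv2.imwrite("pics/scene14.png",cv2.resize(camera("scene")["pixels"][100:300,80:330,::-1],None,fx=3,fy=3))
E
```

```text
clock: 15.72
position: [0.495, 0.014, 0.2738]
ee_rot: [0.541, -0.461, -0.526, -0.466]
ft_force: [-0.3, -0.9, -0.4]
grip_width: 0.603
[-0.25813414 -0.87912719 -0.40904877]
```

View pics/side14.png

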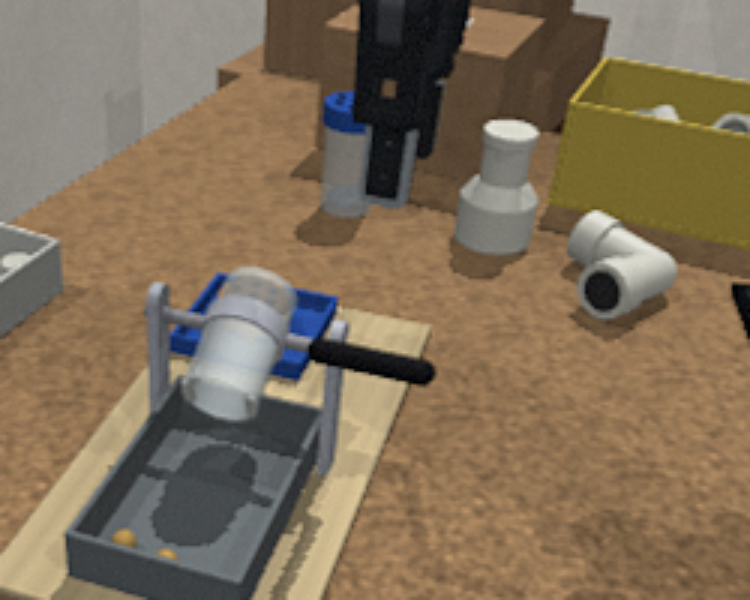

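View pics/scene14.png

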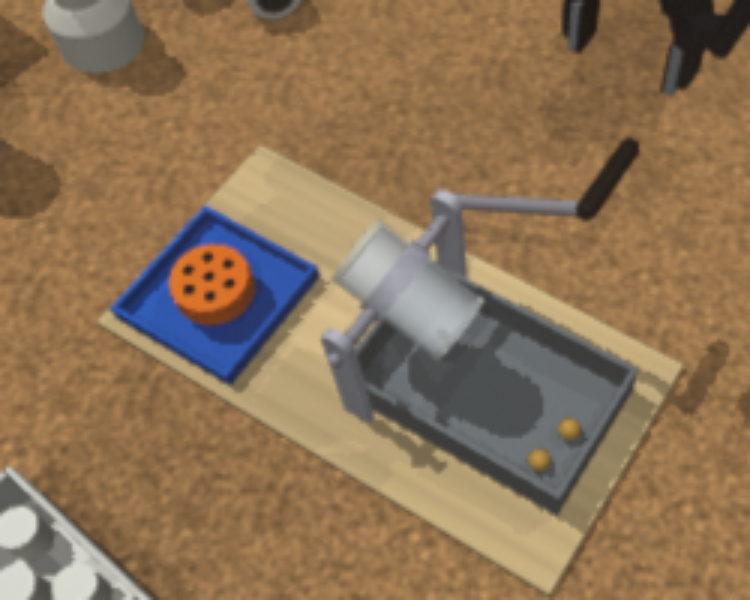

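The cap is in the dish (crop pixel 211,283), both balls are in the tray (570,429 and 540,460), the jar is tipped, and the gripper is clear.

```bash
python3 -c "
from workcell import manip
print(manip.hand_in())"
```

```text
the job is handed in; nothing more can be done
None
```

I did the job in the order asked and handed it in at about 16 s of the 64 s allowed. I turned the cap 90° anticlockwise, lifted it off and laid it in the blue dish. Then I brought the crank over to its stop, and both balls rolled out into the grey tray.

**Last checks:** the final pictures show the cap in the dish, both balls at rest in the tray, the jar tipped and the gripper clear of everything. When I let the cap go, its top measured about 44 mm above the bench, as it should when lying flat. The force on the open gripper at the end was about 1 N. The highest force I read was about 34 N at the wrist (30 N of it upward), with the crank against its stop.

**Disagreements:** the pose estimates from the different cameras differed by 2 to 4 mm (crank bar and cap), and the tool rose about 5 mm as it closed on the cap; neither affected the result. No check failed.

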